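# Clamp the bedside torch into its charging dock

### The arm

A 6-joint arm with a two-finger parallel gripper is mounted at the origin on the work surface. World frame = base frame: x ahead of the robot, y to its left, z up, the work surface at z = 0. Lengths are in m, angles in rad, forces in N, time in s.
With the tool pointing down it reaches from about 0.325 to 0.775 m from the base axis. Payload 5.5 kg.
Tool frame: the origin (TCP) lies midway between the tips of the shut fingers; the grasp point (between the pads) lies 19 mm behind it; z points along the fingers, y is the line along which they close (so a half turn about z gives the same grasp; the last joint's range is limited). The gripper opens to 88 mm and grips with 3 to 60 N. Pads are 20 mm wide; open, the fingers measure 115 mm over their backs; the gripper's body (75 mm by 178 mm) begins 61 mm behind the grasp point.
Start: joints at [-1.274, 0.091, 1.231, -0, 1.82, -0.057], TCP at [0.208, -0.563, 0.223] pointing down, gripper open.
Joint ranges: [-2.87, 2.87], [-0.86, 2.18], [0.17, 2.46], [-1.51, 4.65], [0.06, 2.69], [-2.65, 2.65]. Speed limits (rad/s): [2.57, 2.57, 3.01, 3.14, 3.14, 3.14].

### API

Orientations are given as a rotation vector (axis times angle).
In Python, from bench import arm gives the robot as it stands.
- The arm moves only by the tool carry_out, never from a script. Its argument "steps" is text: rows parted by semicolons, each of 7 numbers parted by spaces: the shift along the tool's x, y, z in m, then the turn, a rotation vector about the tool's x, y, z in rad, then the opening, from 0 (shut) to 1 (fully open). In form: dx dy dz rx ry rz gripper; .... A call has 1 to 8 rows; each row shifts and turns the commanded pose from where the row before left it, along the tool's axes as they then stand; what a row does not reach is not made up. A row lasts 1/10 s, in which the tool goes at most 50 mm and 8.59 degrees, less where a joint would pass 70% of its speed; a pose out of reach is approached as far as the arm can. A call is refused whole if a number of a shift passes 0.05 or a number of a turn 0.15, either way. A call with a gripper value outside its range is refused whole. The fingers move at their own pace and stop on an object; "force" is the grip in N (left out, the last holds). Time passes only in rows, so rows that do not move let the fingers close. It gives the time, the measured TCP pose, the force, the opening and the grip force at its end, in the units of the state.
- arm.get_obs(): the state, without advancing time (a new reading comes with each control period).
- arm.capture(name): name is "side" or "top"; returns (picture, depth): 384x512x3 uint8, red, green, blue; 384x512 float32, m along the optical axis (not along the pixel's ray), 0 where there is no reading.
- arm.camera_params(name): a dict with "camera_matrix" (3x3 intrinsics, pixels), "pose" (4x4, takes a point from camera to world coordinates). Camera axes: x right, y down, z forward; pixel columns grow to the right and rows downward; lengths in m; the calibration is good to about 2 mm. A picture is of the moment at which its call begins. camera_params takes no time and is no camera call.
- arm.finish_job(): hands the job in; it is judged then, once.
The state is a dict: "time_s": time; "joint_positions": joint angles; "qvel": joint speeds; "joint_torque": joint torques, N m; "ee_pos": TCP position; "orientation": TCP orientation; "contact_force": force on the tool from outside, world axes, zero at the start; "ft_torque": the same for the moment, N m; "gripper_width": opening from 0.0 (shut) to 1.0 (fully open); "grip_force": force on a finger pad.
Only numpy, scipy, OpenCV 4.12 (cv2) and the standard library are available. Lean on these libraries where they do the work, as an engineer would, in place of code of your own. Each camera call takes 0.05 s, during which the arm holds its last target. There are 200 camera calls.

### The job

Put the torch to charge: lift the dock's sprung clamp bar by its knob, turn it well aside and leave it parked on its ledge, lay the torch in the trough with its short tail end towards the brass contact, and slide it along until the contact is pressed fully home, pushing gently. Then turn the bar back across the torch and let it down by hand until it clamps the barrel, without pressing hard; never let the bar snap down, and leave the other things on the nightstand where they are.

Things in the scene. Friction and masses are not known exactly. Their poses are not given: they have to be found in the camera images.
- dock: torch charging dock, fixed: white base plate 129 x 108 x 12 mm (x 0..129, y -28..80) carrying a grey V trough, the clamp's post, a ledge block and an aluminium stop. Origin on the table top under the trough's axis, at the head end of the plate; x along the trough towards the contact, y across towards the post (its axis at x 50, y 45), z up. Sizes in mm
- trough (a point): middle of the axis on which the seated 28 mm barrel lies: dock x 33, y 0, z 46 (barrel top z 60). The V (45-degree faces) spans dock x 6..60; its walls reach y +-23 and z 44. Nothing stands under the torch at x below 6 (bare plate, z 12, from x 0): grip the overhanging barrel there, pads' centre at x -9 or less even at the end of the slide. Lay the tail face at x 74 to 76
- rail (a point): fixed point on the trough's axis, dock x 79. An aluminium stop block (32 wide, top z 58) with a brass contact plate is set by hand along here, its place not measured: the plate's free face is at dock x 79 to 99, and 5 mm more when pressed home on the rigid stop. The plate resists by only 0.1 to 0.3 N: a force step of some 5 N along x tells that the torch is home. 22 N is too hard
- ledge (a point): centre of the flat top of the ledge, a fixed grey block beside the post, 20.5 mm along dock x, 44 mm along y, its top at dock z 50. The bar's tongue stands on it when the bar is parked
- bar_knob (a point): top centre of the clamp's white knob, on the post's upright axis; z 86 mm with the bar fully down. The knob is 12 mm thick (point x), 22 mm long (point y), 26 mm high; it turns and rises with the bar under it. On the +y side, 44 to 52 mm below this point, a tongue (10 wide, reaching 30 mm from the axis) lies against the ledge's side and blocks turning until the bar is lifted 16 mm
- bar_tip (a point): free end of the steel clamp bar (12 wide, 7 thick), on its underside, 60 mm from the post's axis; z 53 mm when fully down. Closed, the bar crosses over the trough
- bar_lift (a joint): height of the bar in m: 0 fully down on an empty trough, 0.007 clamping the barrel, 0.016 standing on the ledge, 0.028 at most. A spring (4 N at 0, 6 N at 0.016, and 1.5 N weight) pulls it down. Let go 2 mm or more up it snaps down faster than the 0.3 m/s allowed: lower it by hand until it bears and the hand feels the load go, then open
- bar_turn (a joint): turn of the bar in rad, counter-clockwise from above: 0 closed across the trough (end stop), 1.5 turned aside along dock x over the stop end (end stop). Light friction. Parked well beyond 1.0; only within about 0.08 of 0 can the tongue pass down beside the ledge
- contact (a joint): travel of the brass contact plate in m: 0 free, 0.005 pressed fully home against the stop
- torch: hand torch, 164 mm long, 0.13 to 0.25 kg, lying level on its hexagonal ends. Origin on its axis, 16 mm above the table; x along the axis to the tail. Round aluminium barrel 28 mm across, x -63..55; short dark hexagonal tail (32 across flats) x 55..67; long hexagonal head (32) to the lens at x -97. Centre of mass near x 5. To clear the trough grip the barrel at about x -47
- torch_tail (a point): centre of the torch's flat tail face (torch x 67 mm), the end that presses the contact; axes as the torch's
- aid_case: blue hearing aid case, 60 x 85 x 32 mm, origin under its centre; bystander
- dish: white ceramic dish, 90 mm wide, 28 mm high, origin under its centre; bystander
- mirror: small round folding mirror, 68 mm wide, 16 mm high, origin under its centre; bystander
- pill_box: clear pill organiser, 34 x 125 x 22 mm, origin under its centre; bystander
- remote: grey remote control, 125 x 36 x 16 mm, origin under its centre; bystander
- blister: battery blister card, 60 x 85 x 4 mm, origin under its centre; bystander
- glasses_case: brown glasses case, 60 x 155 x 36 mm, origin under its centre; bystander
There are look-alikes about, which are no part of the job. Leave any green, orange or purple look-alike of the torch alone.

How it is judged:
By the outcome, as a careful person would: the job done as asked, in the order asked, and still so for the second after the job is handed in, with the robot touching nothing.
It also fails if it takes over 72 s, if anything falls off the work surface, if the arm or the gripper's body presses on something with over 40 N, if the wrist force passes 120 N, or if a joint passes its speed limit or range.

## Working session

There is one attempt and no reset: what is moved stays moved. The work goes in short steps, Python scripts to look and compute and a tool call to move; the robot and the scene stay as the last step left them, time stands still between calls to the robot, and variables do not carry over. Pictures are saved under pics/ and viewed, at most 10 in all, crops included, and the job is handed in when it is done.

Besides the shell and the picture viewer there is one more tool, called after "Emit:" as a command line: name --argument value ..., lists and objects as JSON in quotes. carry_out: Moves the arm, as the interface text tells. Its arguments: {"type":"object","properties":{"steps":{"type":"string"},"force":{"type":"number"}},"required":["steps"]}

```bash
mkdir -p pics; ls
cat > h.py <<'E'
import numpy as np, cv2
from bench import arm
from scipy.spatial.transform import Rotation as R
def cap(name, tag=None):
    im,d=arm.capture(name)
    np.savez(f'pics/{tag or name}.npz',im=im,d=d)
    cv2.imwrite(f'pics/{tag or name}.png',im[:,:,::-1])
    return im,d
def cloud(name,d):
    p=arm.camera_params(name);K=np.array(p['camera_matrix']);T=np.array(p['pose'])
    v,u=np.mgrid[0:d.shape[0],0:d.shape[1]]
    P=np.stack([(u-K[0,2])/K[0,0]*d,(v-K[1,2])/K[1,1]*d,d],-1)
    W=P@T[:3,:3].T+T[:3,3]; W[d<=0]=np.nan
    return W
E
python3 - <<'E'
from h import *
np.set_printoptions(precision=4,suppress=True)
for n in ['top','side']:
    cap(n); p=arm.camera_params(n); print(n,p['camera_matrix'],p['pose'])
a=cv2.imread('pics/top.png');b=cv2.imread('pics/side.png')
o=arm.get_obs();print(o)
E
```

```text
pics
top [[420.776    0.     259.4323]
 [  0.     420.776  187.2012]
 [  0.       0.       1.    ]] [[-0.0128 -0.9912  0.1317  0.374 ]
 [-0.9998  0.0148  0.014   0.0537]
 [-0.0158 -0.1315 -0.9912  1.3196]
 [ 0.      0.      0.      1.    ]]
side [[371.0261   0.     251.0847]
 [  0.     371.0261 188.9404]
 [  0.       0.       1.    ]] [[-0.9522 -0.1261  0.2783  0.2308]
 [-0.3049  0.451  -0.8388  0.9321]
 [-0.0197 -0.8836 -0.4679  0.5807]
 [ 0.      0.      0.      1.    ]]
{'time_s': 0.1, 'joint_positions': array([-1.2737,  0.0918,  1.2317, -0.    ,  1.8198, -0.0567]), 'qvel': array([ 0.0007,  0.0006, -0.0035, -0.    , -0.0012,  0.0007]), 'joint_torque': array([  0.0031, -44.7856, -40.7571,   0.07  ,   0.0284,  -0.0001]), 'ee_pos': array([ 0.2078, -0.5626,  0.2216]), 'orientation': array([-3.0909, -0.5525,  0.0004]), 'contact_force': array([ 0.1596,  0.9004, -0.1581]), 'ft_torque': array([ 0.0189, -0.0129,  0.019 ]), 'grip_force': 0.0, 'gripper_width': 0.999641230945929}
```

View pics/top.png

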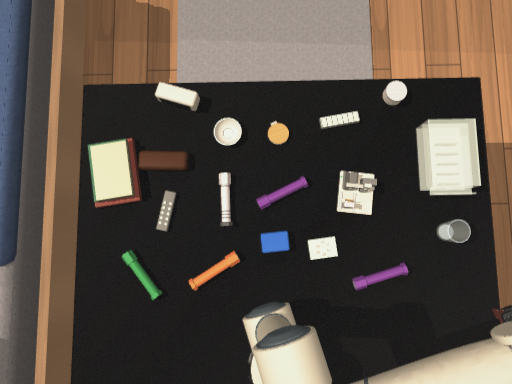

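View pics/side.png

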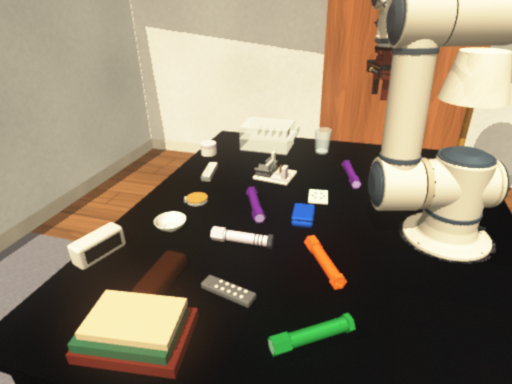

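The torch candidates in the top view are white/silver (225,198), purple (282,193), purple (381,277), orange (215,270) and green (141,275). By the description I choose the white/silver one at (225,198). The dock is at (357,192). Next I check both in a close crop.

Run:
```python
from h import *
a=cv2.imread('pics/top.png');b=cv2.imread('pics/side.png')
z=lambda im,u,v,w,h:cv2.resize(im[v:v+h,u:u+w],(400,300),interpolation=cv2.INTER_CUBIC)
cv2.imwrite('pics/crop1.png',np.vstack([np.hstack([z(a,181,162,88,66),z(a,317,160,80,60)]),np.hstack([z(b,200,211,80,60),z(b,236,142,72,54)])]))
for n in ['top','side']:
    f=np.load(f'pics/{n}.npz');W=cloud(n,f['d'])
    tab=np.isfinite(W[...,2])&(abs(W[...,2])<.02);print(n,'table z',np.nanmedian(W[tab][:,2]))
    # torch
    m=(W[...,0]>.25)&(W[...,0]<.52)&(W[...,1]>.08)&(W[...,1]<.2)&(W[...,2]>.012)&(W[...,2]<.06)
    vv,uu=np.where(m); 
    P=W[m]; print('torch',len(P),P.min(0),P.max(0))
```

```text
top table z 5.640113095384258e-05
torch 515 [0.288593   0.08007386 0.01231082] [0.51984254 0.19845447 0.03866919]
side table z 0.00032250343122752767
torch 623 [0.29113826 0.0801693  0.01203235] [0.5199789  0.19969053 0.03531621]
```

View pics/crop1.png

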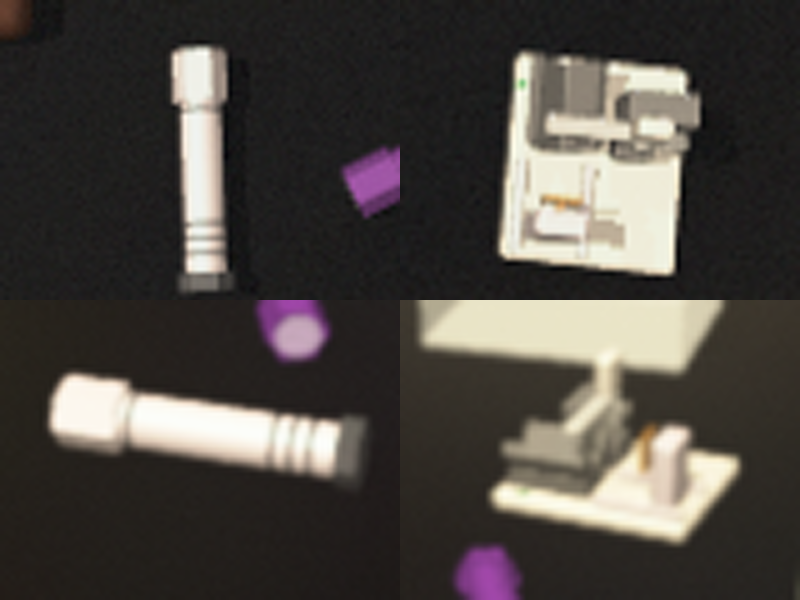

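The crop shows the white torch with its head towards world +x (199,75) and its dark tail towards the robot (205,282). On the dock, the trough is at the far side, the knob at (655,127) and the contact and stop at (560,210), towards the robot. So dock x is about world −x. Now I measure.

```bash
cat > meas.py <<'E'
from h import *
from scipy.optimize import minimize
np.set_printoptions(precision=4,suppress=True)
def pts(n,tag=None):
    f=np.load(f'pics/{tag or n}.npz'); return cloud(n,f['d']),f['im']
E
python3 - <<'E'
from meas import *
for n in ['top','side']:
    W,im=pts(n)
    # torch : grow from seed area
    hsv=cv2.cvtColor(im,cv2.COLOR_RGB2HSV)
    m=(W[...,2]>.008)&(W[...,2]<.06)&(W[...,0]>.2)&(W[...,0]<.6)&(W[...,1]>.05)&(W[...,1]<.25)
    k,l,st,c=cv2.connectedComponentsWithStats(m.astype(np.uint8))
    for i in range(1,k):
        if st[i,4]<60: continue
        P=W[l==i]; rgb=im[l==i].mean(0)
        ctr=P[:,:2].mean(0); w,v=np.linalg.eigh(np.cov(P[:,:2].T)); ax=v[:,1]*np.sign(-v[0,1])
        s=(P[:,:2]-ctr)@ax; t=(P[:,:2]-ctr)@np.array([-ax[1],ax[0]])
        print(n,'obj',st[i],rgb,ctr,'yaw',np.degrees(np.arctan2(ax[1],ax[0])),'s',s.min(),s.max(),'t',t.min(),t.max(),'zmax',P[:,2].max())
    # dock
    m=(W[...,0]>.3)&(W[...,0]<.65)&(W[...,1]>-.32)&(W[...,1]<-.12)&(W[...,2]>.006)&(W[...,2]<.12)
    k,l,st,c=cv2.connectedComponentsWithStats(m.astype(np.uint8))
    for i in range(1,k):
        if st[i,4]<60: continue
        P=W[l==i];print(n,'D',st[i],P.min(0),P.max(0))
        pl=P[(P[:,2]<.016)&(P[:,2]>.009)]
        r=cv2.minAreaRect(pl[:,:2].astype(np.float32)*1000);print('plate rect',r,len(pl))
        kn=P[P[:,2]>.08]
        if len(kn): print('knob',len(kn),kn.mean(0),kn.min(0),kn.max(0))
E
```

```text
top obj [219 173  14  54 520] [197.4212 189.5942 179.7904] [0.5132 0.1783] yaw -178.13850845709308 s -0.07944727858937076 0.08458445012762049 t -0.018845629675344814 0.01704336793653828 zmax 0.03803264414019503
top obj [256 195  11  15 111] [129.9369  70.6577 134.7477] [0.5    0.0646] yaw -179.5955857903903 s -0.022209407332377893 0.021469359223313052 t -0.018671944208321963 0.012659859992990205 zmax 0.03894028703893526
top obj [261 233   7  20 128] [ 71.6641 119.2188 199.2656] [0.3761 0.0596] yaw -178.7546620129948 s -0.028238239395809 0.029313513572764103 t -0.01006900304292117 0.009519617514796724 zmax 0.038171895962009206
top obj [202 252  39  32 423] [216.8723 132.9456  75.104 ] [0.3046 0.1933] yaw 122.71546101221651 s -0.05919296201963014 0.07259398005089718 t -0.017938674193402407 0.01842080441981424 zmax 0.038669193243217936
top D [ 337  171   41   44 1429] [ 0.4591 -0.297   0.006 ] [ 0.5959 -0.1682  0.0883]
plate rect ((526.8258056640625, -227.27969360351562), (107.60965728759766, 127.98804473876953), 83.04747772216797) 634
knob 29 [ 0.5388 -0.2482  0.0854] [ 0.5335 -0.2585 
[... 464 characters left out ...]
[211 226  64  21 702] [216.0556 207.8262 196.1809] [0.5066 0.1889] yaw -177.8087806921303 s -0.08367026914522185 0.08162044327997102 t -0.011249085656594557 0.024427609673897902 zmax 0.03438063490771237
side obj [304 235  34  34 441] [238.9841 132.7574  52.1156] [0.3061 0.2   ] yaw 123.62675193010247 s -0.06250567291199412 0.06681163174878564 t -0.012337139555576422 0.021068877975840998 zmax 0.03465260743164256
side D [253 150  44  34 730] [ 0.4556 -0.2829  0.0061] [ 0.5944 -0.1642  0.0874]
plate rect ((523.4357299804688, -224.14559936523438), (110.58802795410156, 127.56884002685547), 83.24164581298828) 220
knob 13 [ 0.5347 -0.2428  0.0846] [ 0.5304 -0.2567  0.0806] [ 0.5415 -0.2344  0.0874]
```

Emit:
carry_out --steps "0.0418 -0.0183 0 0 0 0 1;0.0418 -0.0183 0 0 0 0 1;0.0418 -0.0183 0 0 0 0 1;0.0418 -0.0183 0 0 0 0 1;0.0418 -0.0183 0 0 0 0 1;0.0418 -0.0183 0 0 0 0 1;0.0418 -0.0183 0 0 0 0 1;0.0418 -0.0183 0 0 0 0 1" --force 35

```text
time_s: 0.9
ee_pos: [0.4718, -0.3081, 0.2222]
orientation: [-3.092, -0.553, 0.001]
contact_force: [0.0, -0.3, 0.5]
gripper_width: 0.998
grip_force: 0.0
```

Emit:
carry_out --steps "0.0418 -0.0183 0 0 0 0 1;0.0418 -0.0183 0 0 0 0 1;0 0 0 0 0 -0.137 1;0 0 0 0 0 -0.137 1;0 0 0 0 0 -0.137 1;0 0 0 0 0 -0.137 1;0 0 0 0 0 -0.137 1;0 0 0 0 0 -0.137 1"

```text
time_s: 1.7
ee_pos: [0.5364, -0.2462, 0.222]
orientation: [-2.608, -1.749, 0.001]
contact_force: [0.5, -0.1, 0.5]
gripper_width: 0.999
grip_force: 0.0
```

Emit:
carry_out --steps "0 0 0 0 0 -0.137 1;0 0 0 0 0 -0.137 1;0 0 0 0 0 0 1;0 0 0 0 0 0 1"

```text
time_s: 2.1
ee_pos: [0.5365, -0.2463, 0.2222]
orientation: [-2.355, -2.078, 0.0]
contact_force: [-0.3, -1.3, 0.6]
gripper_width: 0.998
grip_force: 0.0
```

Run:
```python
from meas import *
o=arm.get_obs(); p=o['ee_pos']; Rm=R.from_rotvec(o['orientation']).as_matrix(); print(p,Rm)
for n in ['side','top']:
    cap(n,n+'2'); W,im=pts(n,n+'2')
    T=(W-p)@Rm   # tool coords
    m=(abs(T[...,0])<.06)&(abs(T[...,1])<.12)&(T[...,2]<.01)&(T[...,2]>-.1)
    for lo,hi in [(-.012,.012),(-.03,-.012),(-.05,-.03),(-.075,-.05)]:
        q=m&(T[...,2]>lo)&(T[...,2]<hi)
        if q.sum()>3:
            X=T[q]; a=X[X[:,1]<0];b=X[X[:,1]>0]
            for X in (a,b):
                if len(X): print(n,lo,len(X),'x',X[:,0].min(),X[:,0].max(),'y',X[:,1].min(),X[:,1].max(),'zmax',X[:,2].max())
im=cv2.imread('pics/side2.png');cv2.imwrite('pics/crop2.png',cv2.resize(im[60:210,190:390],(800,600),interpolation=cv2.INTER_CUBIC))
```

```text
[ 0.5365 -0.2463  0.2222] [[ 0.1243  0.9922 -0.0006]
 [ 0.9922 -0.1243  0.0003]
 [ 0.0002 -0.0007 -1.    ]]
side -0.012 16 x -0.010945586900078184 0.013115802445682096 y -0.05522655812670074 -0.04731033649393775 zmax -0.0010746412080134215
side -0.012 16 x -0.01435768886642997 0.012971294893526211 y 0.04119922599377177 0.049241976359994055 zmax -0.00033000537534696105
side -0.03 27 x -0.009735217715801863 0.015187006971488747 y -0.05564016392994778 -0.04739739664076762 zmax -0.012061798736687035
side -0.03 28 x -0.01218938802789164 0.015522522943945549 y 0.04072897854280725 0.048896023449536766 zmax -0.012206930255845298
side -0.05 33 x -0.008177923076533616 0.015169856448329301 y -0.057494163379628996 -0.04633452678097051 zmax -0.03123536338294007
side -0.05 37 x -0.013802281850868165 0.015594852765632465 y 0.03945644840557037 0.052079364956365885 zmax -0.030569425124432295
side -0.075 44 x -0.007821932657314096 0.01682137363859259 y -0.06130747430889759 -0.04570376208201057 zmax -0.050380501384434104
side -0.075 45 x -0.010930126772991253 0.013387144465202139 y 0.04150044249212146 0.056711377081644844 zmax -0.05137972044435871
top -0.012 5 x -0.004191555463152476 0.011133749325346592 y 0.04470668357986265 0.052393115047284 zmax -0.0017794044225040377
top -0.03 10 x -0.0010348546345316926 0.011782569585950753 y 0.04512809897402538 0.05412097748319447 zmax -0.012313399656001204
top -0.075 4 x 0.008239898238602996 0.011152006248901721 y 0.04537323528463994 0.051207619370038066 zmax -0.051396305999433296
```

View pics/crop2.png

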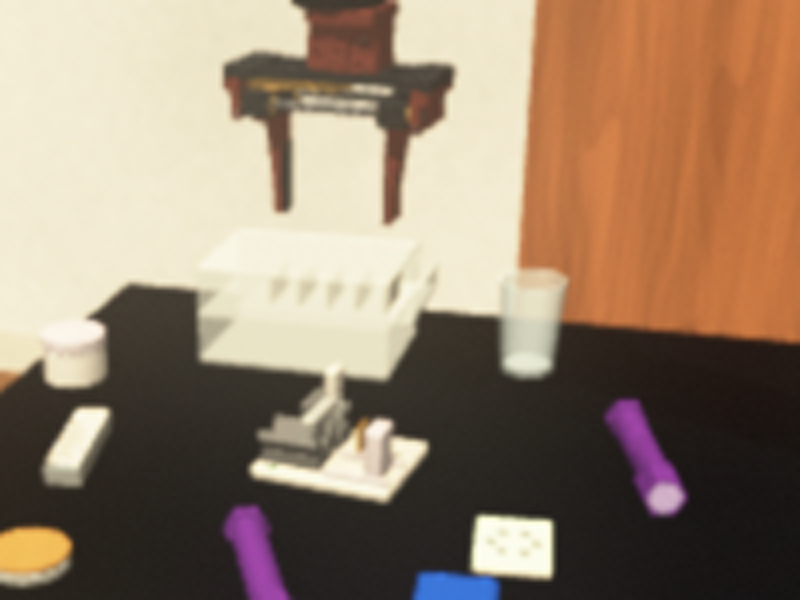

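The crop shows the open fingers (282,205) and (392,215) above the dock, with the knob at (333,378). The fingers at their known pose show the side view is biased about 3 mm and the top view is nearly true, so I use the top values.

Emit:
carry_out --steps "-0.0014 0.0023 0.04 0 0 0 1;0 0 0.04 0 0 0 1;0 0 0.04 0 0 0 1;0 0 0.025 0 0 0 1;0 0 0.014 0 0 0 1;0 0 0 0 0 0 1" --force 35

```text
time_s: 2.8
ee_pos: [0.5376, -0.2475, 0.0614]
orientation: [-2.35, -2.079, 0.002]
contact_force: [0.0, -0.2, 0.6]
gripper_width: 0.998
grip_force: 0.0
```

Emit:
carry_out --steps "0 0 0 0 0 0 0.6;0 0 0 0 0 0 0.3;0 0 0 0 0 0 0.1;0 0 0 0 0 0 0.1;0 0 0 0 0 0 0.1;0 0 0 0 0 0 0.1;0 0 0 0 0 0 0.1"

```text
time_s: 3.5
ee_pos: [0.5387, -0.248, 0.0636]
orientation: [-2.352, -2.083, -0.0]
contact_force: [-0.5, -0.1, 0.8]
gripper_width: 0.403
grip_force: 0.0
```

Emit:
carry_out --steps "0 0 0 0 0 0 0;0 0 0 0 0 0 0;0 0 0 0 0 0 0;0 0 0 0 0 0 0;0 0 0 0 0 0 0;0 0 0 0 0 0 0"

```text
time_s: 4.1
ee_pos: [0.5382, -0.248, 0.0636]
orientation: [-2.351, -2.082, 0.001]
contact_force: [-4.5, 0.9, 1.5]
gripper_width: 0.138
grip_force: 35.0
```

Emit:
carry_out --steps "0 -0.0005 -0.004 0 0 0 0;0 0 -0.004 0 0 0 0;0 0 -0.004 0 0 0 0;0 0 -0.004 0 0 0 0;0 0 -0.004 0 0 0 0;0 0 -0.002 0 0 0 0;0 0 0 0 0 0 0"

```text
time_s: 4.8
ee_pos: [0.538, -0.2479, 0.0857]
orientation: [-2.351, -2.083, 0.0]
contact_force: [-0.5, -1.0, -7.7]
gripper_width: 0.139
grip_force: 35.0
```

Emit:
carry_out --steps "0 0 0 0 0 -0.06 0;0 0 0 0 0 -0.1 0;0 0 0 0 0 -0.12 0;0 0 0 0 0 -0.12 0;0 0 0 0 0 -0.1 0;0 0 0 0 0 0 0"

```text
time_s: 5.4
ee_pos: [0.5378, -0.2479, 0.0852]
orientation: [-1.762, -2.6, 0.0]
contact_force: [-1.7, -0.8, -8.2]
gripper_width: 0.133
grip_force: 35.0
```

Emit:
carry_out --steps "0 0 0 0 0 -0.12 0;0 0 0 0 0 -0.14 0;0 0 0 0 0 -0.14 0;0 0 0 0 0 -0.14 0;0 0 0 0 0 -0.14 0;0 0 0 0 0 -0.14 0;0 0 0 0 0 -0.1 0;0 0 0 0 0 0 0"

```text
time_s: 6.2
ee_pos: [0.5377, -0.248, 0.0852]
orientation: [-0.428, -3.111, 0.0]
contact_force: [-3.3, -2.0, -7.7]
gripper_width: 0.136
grip_force: 35.0
```

Now lower gently until it bears on the ledge (about 6 mm).

Emit:
carry_out --steps "0 0 0.002 0 0 0 0;0 0 0.002 0 0 0 0;0 0 0.001 0 0 0 0;0 0 0.0005 0 0 0 0;0 0 0 0 0 0 0;0 0 0 0 0 0 0"

```text
time_s: 6.8
ee_pos: [0.5378, -0.248, 0.0799]
orientation: [-0.427, -3.111, 0.0]
contact_force: [-5.7, -0.7, -7.6]
gripper_width: 0.131
grip_force: 35.0
```

Emit:
carry_out --steps "0 0 0.0005 0 0 0 0;0 0 0 0 0 0 0;0 0 0.0005 0 0 0 0;0 0 0 0 0 0 0"

```text
time_s: 7.2
ee_pos: [0.5378, -0.2481, 0.0797]
orientation: [-0.427, -3.112, 0.0]
contact_force: [-5.2, -0.9, -3.6]
gripper_width: 0.134
grip_force: 35.0
```

Emit:
carry_out --steps "0 0 0.0005 0 0 0 0;0 0 0 0 0 0 0;0 0 0.0003 0 0 0 0;0 0 0 0 0 0 0"

```text
time_s: 7.6
ee_pos: [0.5378, -0.248, 0.0797]
orientation: [-0.427, -3.112, 0.001]
contact_force: [-7.0, 0.5, -1.5]
gripper_width: 0.139
grip_force: 35.0
```

Emit:
carry_out --steps "0 0 0 0 0 0 0.5;0 0 0 0 0 0 0.5;0 0 0 0 0 0 0.5;0 0 -0.02 0 0 0 0.6;0 0 -0.04 0 0 0 0.8;0 0 -0.04 0 0 0 1;0 0 0 0 0 0 1"

```text
time_s: 8.3
ee_pos: [0.541, -0.249, 0.1869]
orientation: [0.423, 3.1, -0.007]
contact_force: [-0.8, 0.0, 0.8]
gripper_width: 0.734
grip_force: 0.0
```

Run:
```python
from meas import *
o=arm.get_obs(); p=o['ee_pos']; Rm=R.from_rotvec(o['orientation']).as_matrix(); print(p,Rm)
print('tool yaw',np.degrees(np.arctan2(Rm[1,0],Rm[0,0])))
# torch: fit axis from top cloud: refine using mid-lines
W,im=pts('top')
m=(W[...,2]>.008)&(W[...,2]<.06)&(W[...,0]>.42)&(W[...,0]<.61)&(W[...,1]>.14)&(W[...,1]<.22)
v,u=np.where(m); P=W[m]
xs=[];ys=[]
for r in np.unique(v):
    q=W[r,u[v==r]]; xs.append(q[:,0].mean()); ys.append((q[:,1].min()+q[:,1].max())/2)
c=np.polyfit(xs,ys,1); print('axis y=',c,'yaw',180+np.degrees(np.arctan(c[0])), min(xs),max(xs), P[:,0].min(),P[:,0].max())
yaw=np.pi+np.arctan(c[0]); xc=(P[:,0].min()+P[:,0].max())/2
ctr=np.array([xc,np.polyval(c,xc)]); ax=np.array([np.cos(yaw),np.sin(yaw)])
g=ctr-ax*.032; print('ctr',ctr,'grip',g)
d=np.r_[g,0]-p; print('tool delta at current yaw',Rm.T@d)
```

```text
[ 0.541  -0.249   0.1869] [[-0.9633  0.2682  0.0122]
 [ 0.2682  0.9634 -0.0059]
 [-0.0133 -0.0024 -0.9999]]
tool yaw 164.44366501085227
axis y= [0.0178 0.1697] yaw 181.02094590688586 0.42811797997572465 0.5915710493328619 0.42811797997572465 0.5930795985388346
ctr [0.5106 0.1788] grip [0.5426 0.1794]
tool delta at current yaw [0.1159 0.4136 0.1844]
```

Emit:
carry_out --steps "0.01225 0.0459 0 0 0 0 1;0.01225 0.0459 0 0 0 0 1;0.01225 0.0459 0 0 0 0 1;0.01225 0.0459 0 0 0 0 1;0.01225 0.0459 0 0 0 0 1;0.01225 0.0459 0 0 0 0 1;0.01225 0.0459 0 0 0 0 1;0.01225 0.0459 0 0 0 0 1" --force 50

```text
time_s: 9.1
ee_pos: [0.5424, 0.1344, 0.1787]
orientation: [0.425, 3.111, 0.002]
contact_force: [1.2, -0.0, 0.4]
gripper_width: 0.998
grip_force: 0.0
```

Emit:
carry_out --steps "0.01225 0.0459 0 0 0 0 1;0 0 0 0 0 -0.145 1;0 0 0 0 0 -0.145 1;0 0 0 0 0 0 1;0 0 0 0 0 0 1"

```text
time_s: 9.6
ee_pos: [0.5431, 0.1797, 0.1784]
orientation: [-0.022, 3.141, 0.001]
contact_force: [-0.0, 0.4, -0.5]
gripper_width: 1.001
grip_force: 0.0
```

Run:
```python
from meas import *
o=arm.get_obs(); p=o['ee_pos']; Rm=R.from_rotvec(o['orientation']).as_matrix(); print(p,Rm)
print(Rm.T@(np.array([.5426,.1794,.004])-p))
W,im=cap('top','top3')[1],None
W=cloud('top',W)
d0=np.array([.5938,-.2094]);y=np.radians(173);X=np.array([np.cos(y),np.sin(y)]);Y=np.array([-X[1],X[0]])
D=W[...,:2]-d0; dx=D@X; dy=D@Y; z=W[...,2]
q=(dx>30)|(abs(dx-.06)<.09)&(dy>-.04)&(dy<.09)
k=q&(z>.095)&(z<.115);print('knob',k.sum(),dx[k].mean(),dy[k].mean(),z[k].mean())
b=q&(z>.068)&(z<.085)&(dy>.02);print('bar',b.sum(),dx[b].min(),dx[b].max(),dy[b].mean(),np.polyfit(dx[b],dy[b],1))
s=q&(z>.05)&(z<.064)&(dy<.025)&(dx>.07);print('stop',s.sum(),dx[s].min(),dx[s].max(),dy[s].min(),dy[s].max())
im=cv2.imread('pics/top3.png');cv2.imwrite('pics/crop3.png',cv2.resize(im[155:225,320:400],(640,560),interpolation=cv2.INTER_CUBIC))
```

```text
[0.5431 0.1797 0.1784] [[-0.9999 -0.0143  0.0005]
 [-0.0143  0.9999  0.0004]
 [-0.0005  0.0004 -1.    ]]
[ 0.0005 -0.0003  0.1744]
knob 32 0.05031664195870659 0.044882710022186814 0.10164331553847072
bar 80 0.04277198440725554 0.10866708979441839 0.03996040821067683 [-0.096   0.0477]
stop 69 0.09276026344022036 0.11671697021290275 -0.015072955628780844 0.015987529673034736
```

View pics/crop3.png

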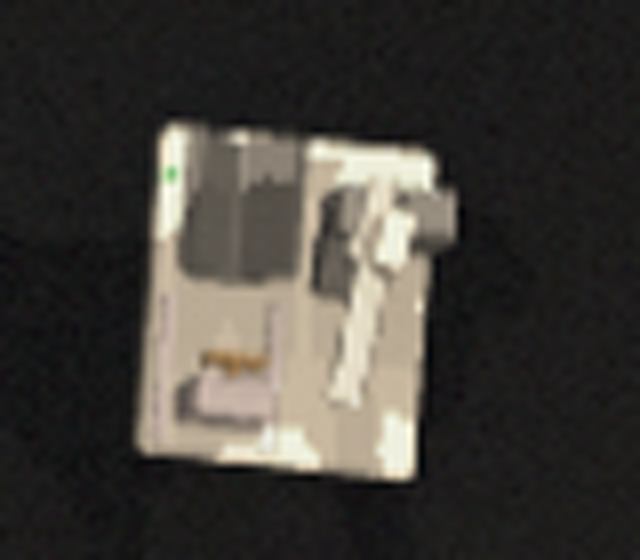

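The crop shows the bar parked along dock x: knob at (393,240), tip at (345,395), standing at +16 mm. The trough (240,200) is free and the brass contact is at (235,360). Now I pick up the torch.

Emit:
carry_out --steps "0.0005 -0.0003 0.045 0 0 0 1;0 0 0.045 0 0 0 1;0 0 0.045 0 0 0 1;0 0 0.025 0 0 0 1;0 0 0.0135 0 0 0 1;0 0 0 0 0 0 1;0 0 0 0 0 0 0.3;0 0 0 0 0 0 0.2" --force 50

```text
time_s: 10.45
ee_pos: [0.5439, 0.1795, 0.0073]
orientation: [-0.028, 3.138, 0.002]
contact_force: [-0.3, 0.4, 0.0]
gripper_width: 0.857
grip_force: 0.0
```

Emit:
carry_out --steps "0 0 0 0 0 0 0.2;0 0 0 0 0 0 0.2;0 0 0 0 0 0 0.2;0 0 0 0 0 0 0.2;0 0 0 0 0 0 0.2;0 0 0 0 0 0 0.2;0 0 0 0 0 0 0.1;0 0 0 0 0 0 0.1"

```text
time_s: 11.25
ee_pos: [0.5424, 0.1794, 0.0048]
orientation: [0.029, -3.141, -0.0]
contact_force: [1.0, 0.5, -0.6]
gripper_width: 0.307
grip_force: 50.0
```

Emit:
carry_out --steps "0 0 -0.005 0 0 0 0.1;0 0 -0.015 0 0 0 0.1;0 0 -0.03 0 0 0 0.1;0 0 -0.03 0 0 0 0.1;0 0 -0.03 0 0 0 0.1;0 0 -0.015 0 0 0 0.1;0 0 0 0 0 0 0.1;0 0 0 0 0 0 0.1"

```text
time_s: 12.05
ee_pos: [0.5422, 0.1792, 0.1291]
orientation: [0.029, -3.141, 0.0]
contact_force: [0.4, 0.2, -2.4]
gripper_width: 0.308
grip_force: 50.0
```

Run:
```python
from meas import *
o=arm.get_obs(); p=o['ee_pos']; Rm=R.from_rotvec(o['orientation']).as_matrix(); print(p,o['contact_force'],o['ft_torque'])
for n in ['top','side']:
    W=cloud(n,cap(n,n+'4')[1]); T=(W-p)@Rm
    m=(abs(T[...,1])<.03)&(T[...,0]>-.08)&(T[...,0]<.16)&(T[...,2]<.03)&(T[...,2]>-.045)
    m&=(abs(T[...,0])>.018)
    P=T[m]
    print(n,m.sum(),'x',P[:,0].min(),P[:,0].max())
    for a in np.arange(-.06,.12,.02):
        q=P[(P[:,0]>=a)&(P[:,0]<a+.02)]
        if len(q)>3: print(' ',round(a,2),'y',q[:,1].min(),q[:,1].max(),'z top',np.percentile(q[:,2],5),'z bot',q[:,2].max())
```

```text
[0.5422 0.1792 0.1291] [ 0.401   0.2149 -2.3791] [ 0.0409 -0.1691 -0.0168]
top 356 x 0.01822868079164971 0.11434475794570174
  0.0 y -0.006347873749954021 0.01098839430291585 z top -0.025123684688116897 z bot -0.017089185587993293
  0.02 y -0.014314880281602023 0.011310628299781545 z top -0.02771411673523064 z bot -0.010305482805796032
  0.04 y -0.014040057564551095 0.011494085492993465 z top -0.027556430438843916 z bot -0.01598613351350827
  0.06 y -0.01348058667143229 0.012302409415751708 z top -0.026660582986999425 z bot -0.012143725015394015
  0.08 y -0.013197470023141184 0.012900223808788556 z top -0.027361334766187472 z bot -0.011305588719417748
  0.1 y -0.017852582953838625 0.0161781641282994 z top -0.029100013166195655 z bot -0.002858705522621099
side 658 x -0.048198377235966185 0.11729441999265236
  -0.06 y -0.007858622955848668 0.017890745194503472 z top -0.027746919151525086 z bot 0.003163484308929351
  -0.04 y -0.011083464095626558 0.02074255793599457 z top -0.026829176129607682 z bot 0.006103765126687597
  -0.02 y 0.01381066688574436 0.019573914521929626 z top -0.018661613112096024 z bot 0.0008902060636344797
  0.0 y -0.0035363030547819266 0.01483573317022706 z top -0.02396307714999356 z bot -0.005026674551692043
  0.02 y -0.004845271395891879 0.015620716189177918 z top -0.024050402466889678 z bot 0.001282329335709755
  0.04 y -0.005200245799395787 0.016803530402768094 z top -0.024068251854938622 z bot 0.0001713723404588528
  0.06 y -0.006241570537356041 0.016750130739937908 z top -0.02386967822405925 z bot 0.000635875934407477
  0.08 y -0.007705832834872415 0.017118175730188066 z top -0.023984282968260197 z bot 0.0027437678698492354
  0.1 y -0.012920900658029002 0.021372042799479744 z top -0.02634250940795529 z bot 0.006270642066212419
```

Emit:
carry_out --steps "0 0 0 0 0 0.128 0.1;-0.0147 -0.0423 0 0 0 0 0.1;-0.0147 -0.0423 0 0 0 0 0.1;-0.0147 -0.0423 0 0 0 0 0.1;-0.0147 -0.0423 0 0 0 0 0.1;-0.0147 -0.0423 0 0 0 0 0.1;-0.0147 -0.0423 0 0 0 0 0.1;-0.0147 -0.0423 0 0 0 0 0.1"

```text
time_s: 12.95
ee_pos: [0.6116, -0.128, 0.1276]
orientation: [-0.172, -3.134, -0.001]
contact_force: [0.2, -0.6, -0.9]
gripper_width: 0.31
grip_force: 50.0
```

Emit:
carry_out --steps "-0.0147 -0.0423 0 0 0 0 0.1;-0.0147 -0.0423 0 0 0 0 0.1;0 0 0.02 0 0 0 0.1;0 0 0.02 0 0 0 0.1;0 0 0 0 0 0 0.1;0 0 0 0 0 0 0.1"

```text
time_s: 13.55
ee_pos: [0.6314, -0.2132, 0.0881]
orientation: [-0.172, -3.134, -0.002]
contact_force: [-0.0, 0.4, -0.5]
gripper_width: 0.31
grip_force: 50.0
```

Run:
```python
from meas import *
o=arm.get_obs(); p=o['ee_pos']; Rm=R.from_rotvec(o['orientation']).as_matrix(); print(p,o['contact_force'],o['ft_torque'],'yaw',np.degrees(np.arctan2(Rm[1,0],Rm[0,0])))
d0=np.array([.5932,-.2094]);y=np.radians(173.05);X=np.array([np.cos(y),np.sin(y)]);Y=np.array([-X[1],X[0]])
print('tcp dock',(p[:2]-d0)@X,(p[:2]-d0)@Y)
for n in ['top','side']:
    W=cloud(n,cap(n,n+'5')[1]); 
    D=W[...,:2]-d0; dx=D@X; dy=D@Y; z=W[...,2]
    m=(z>.072)&(z<.13)&(abs(dy)<.028)&(dx>-.02)&(dx<.12)
    print(n,m.sum(),'tail x',dx[m].max())
    for a in np.arange(-.0,.08,.02):
        q=m&(dx>=a)&(dx<a+.02)
        if q.sum()>3: print(' ',round(a,2),'y',dy[q].min(),dy[q].max(),'z',np.percentile(z[q],95))
    # plate / trough walls check
    t=(z>.038)&(z<.05)&(abs(dy)<.035)&(dx>0)&(dx<.065); print('trough',t.sum(),dx[t].min(),dx[t].max(),dy[t].min(),dy[t].max())
```

```text
[ 0.6314 -0.2132  0.0881] [-0.0367  0.3954 -0.5016] [ 0.0227 -0.1879 -0.0138] yaw 173.71733480515994
tcp dock -0.03834656319032346 -0.000854314145551448
top 192 tail x 0.052673266104159996
  -0.0 y -0.012357033016006299 0.013285814822009608 z 0.11560511485457685
  0.02 y -0.013095119795197717 0.014606470485172907 z 0.11430642128892585
  0.04 y -0.013955271114766568 0.012317972829100228 z 0.11477834296195051
trough 1 0.02891077998516615 0.02891077998516615 0.03494097547216917 0.03494097547216917
side 250 tail x 0.07917896784700028
  -0.0 y -0.017694609820871787 0.0028965322195076385 z 0.11457564973607448
  0.02 y -0.01658817120697462 0.006378743095296159 z 0.1144224264666871
  0.04 y -0.017244516072116682 0.002987806235844986 z 0.11498713900953048
  0.06 y -0.019961046053928826 0.01768611519552573 z 0.11664643979781926
trough 78 0.00842229238496584 0.06237896718691676 -0.025828555239892876 0.03482474332590851
```

Emit:
carry_out --steps "-0.001 0 0.015 0 0 0 0.1;0 0 0.015 0 0 0 0.1;0 0 0.01 0 0 0 0.1;0 0 0.006 0 0 0 0.1;0 0 0.003 0 0 0 0.1;0 0 0 0 0 0 0.1;0 0 0 0 0 0 0.1"

```text
time_s: 14.35
ee_pos: [0.6335, -0.2139, 0.0414]
orientation: [0.172, 3.136, -0.0]
contact_force: [0.1, -0.7, -0.6]
gripper_width: 0.308
grip_force: 50.0
```

Emit:
carry_out --steps "0 0 0.001 0 0 0 0.1;0 0 0.001 0 0 0 0.1;0 0 0 0 0 0 0.1;0 0 0 0 0 0 0.1"

```text
time_s: 14.75
ee_pos: [0.6332, -0.2137, 0.0389]
orientation: [0.172, 3.137, 0.0]
contact_force: [-0.3, -0.2, -1.4]
gripper_width: 0.308
grip_force: 50.0
```

Emit:
carry_out --steps "0 0 0.001 0 0 0 0.1;0 0 0.001 0 0 0 0.1;0 0 0 0 0 0 0.1;0 0 0 0 0 0 0.1"

```text
time_s: 15.15
ee_pos: [0.6332, -0.2137, 0.0368]
orientation: [-0.172, -3.137, -0.0]
contact_force: [-0.7, -0.5, -1.4]
gripper_width: 0.306
grip_force: 50.0
```

Emit:
carry_out --steps "0 0 0.001 0 0 0 0.1;0 0 0 0 0 0 0.1;0 0 0 0 0 0 0.1"

```text
time_s: 15.45
ee_pos: [0.6332, -0.2137, 0.0359]
orientation: [0.172, 3.137, 0.0]
contact_force: [0.3, 0.7, -1.6]
gripper_width: 0.308
grip_force: 50.0
```

Emit:
carry_out --steps "0 0 0.001 0 0 0 0.1;0 0 0 0 0 0 0.1;0 0 0 0 0 0 0.1"

```text
time_s: 15.75
ee_pos: [0.6333, -0.2137, 0.035]
orientation: [0.172, 3.137, 0.0]
contact_force: [0.1, 1.2, 0.4]
gripper_width: 0.308
grip_force: 50.0
```

Emit:
carry_out --steps "0 0 0.0007 0 0 0 0.1;0 0 0 0 0 0 0.1;0 0 0 0 0 0 0.1"

```text
time_s: 16.05
ee_pos: [0.6333, -0.2138, 0.0345]
orientation: [0.172, 3.136, -0.0]
contact_force: [-0.6, 0.6, 0.9]
gripper_width: 0.306
grip_force: 50.0
```

Emit:
carry_out --steps "0.001 0 0 0 0 0 0.1;0.0015 0 0 0 0 0 0.1;0.0015 0 0 0 0 0 0.1;0.0015 0 0 0 0 0 0.1;0.0015 0 0 0 0 0 0.1;0.001 0 0 0 0 0 0.1;0 0 0 0 0 0 0.1"

```text
time_s: 16.75
ee_pos: [0.6252, -0.213, 0.0344]
orientation: [0.172, 3.137, -0.0]
contact_force: [3.5, -0.5, 2.3]
gripper_width: 0.312
grip_force: 50.0
```

Run:
```python
from meas import *
W,im=pts('top','top3')
d0=np.array([.5932,-.2094]);y=np.radians(173.05);X=np.array([np.cos(y),np.sin(y)]);Y=np.array([-X[1],X[0]])
D=W[...,:2]-d0; dx=D@X; dy=D@Y; z=W[...,2]
hsv=cv2.cvtColor(im,cv2.COLOR_RGB2HSV)
br=(hsv[...,0]>8)&(hsv[...,0]<24)&(hsv[...,1]>110)&(dx>.06)&(dx<.12)&(abs(dy)<.03)
print('brass',br.sum(),np.c_[dx[br],dy[br],z[br]])
o=arm.get_obs();print((o['ee_pos'][:2]-d0)@X+.1143)
```

```text
brass 8 [[ 0.0931 -0.0102  0.0583]
 [ 0.093  -0.0075  0.0599]
 [ 0.0926 -0.0044  0.0592]
 [ 0.0951 -0.0034  0.055 ]
 [ 0.095  -0.0008  0.0569]
 [ 0.0948  0.0021  0.0576]
 [ 0.0947  0.0047  0.0595]
 [ 0.0945  0.0074  0.0607]]
0.08209533128589594
```

Emit:
carry_out --steps "0.001 0 0 0 0 0 0.1;0.0015 0 0 0 0 0 0.1;0.0015 0 0 0 0 0 0.1;0.0015 0 0 0 0 0 0.1;0.0015 0 0 0 0 0 0.1;0.001 0 0 0 0 0 0.1;0 0 0 0 0 0 0.1"

```text
time_s: 17.45
ee_pos: [0.6172, -0.2121, 0.0343]
orientation: [0.173, 3.137, -0.0]
contact_force: [3.0, -0.7, 3.4]
gripper_width: 0.307
grip_force: 50.0
```

Emit:
carry_out --steps "0.001 0 0 0 0 0 0.1;0.001 0 0 0 0 0 0.1;0.001 0 0 0 0 0 0.1;0 0 0 0 0 0 0.1;0 0 0 0 0 0 0.1"

```text
time_s: 17.95
ee_pos: [0.6143, -0.2118, 0.0344]
orientation: [0.172, 3.137, -0.0]
contact_force: [4.1, -1.1, 4.6]
gripper_width: 0.306
grip_force: 50.0
```

Emit:
carry_out --steps "0.0007 0 0 0 0 0 0.1;0.0007 0 0 0 0 0 0.1;0 0 0 0 0 0 0.1"

```text
time_s: 18.25
ee_pos: [0.6131, -0.2116, 0.0344]
orientation: [0.172, 3.136, -0.0]
contact_force: [3.8, -1.6, 4.3]
gripper_width: 0.309
grip_force: 50.0
```

Emit:
carry_out --steps "0.0005 0 -0.0003 0 0 0 0.1;0.0005 0 0 0 0 0 0.1;0 0 0 0 0 0 0.1"

```text
time_s: 18.55
ee_pos: [0.6119, -0.2115, 0.0345]
orientation: [0.172, 3.137, -0.0]
contact_force: [4.2, -1.4, 4.1]
gripper_width: 0.309
grip_force: 50.0
```

Emit:
carry_out --steps "0.0005 0 0 0 0 0 0.1;0.0005 0 0 0 0 0 0.1;0 0 0 0 0 0 0.1"

```text
time_s: 18.85
ee_pos: [0.6109, -0.2114, 0.0345]
orientation: [0.172, 3.137, -0.0]
contact_force: [4.6, -2.1, 2.9]
gripper_width: 0.307
grip_force: 50.0
```

Tail is at about 96.5 mm. Continue in half-millimetre steps.

Emit:
carry_out --steps "0.0005 0 0 0 0 0 0.1;0.0003 0 0 0 0 0 0.1;0 0 0 0 0 0 0.1;0 0 0 0 0 0 0.1"

```text
time_s: 19.25
ee_pos: [0.6102, -0.2113, 0.0345]
orientation: [0.172, 3.137, -0.0]
contact_force: [4.7, -2.2, 3.7]
gripper_width: 0.309
grip_force: 50.0
```

Emit:
carry_out --steps "0.0005 0 0 0 0 0 0.1;0.0003 0 0 0 0 0 0.1;0 0 0 0 0 0 0.1;0 0 0 0 0 0 0.1"

```text
time_s: 19.65
ee_pos: [0.6095, -0.2112, 0.0346]
orientation: [0.172, 3.136, -0.0]
contact_force: [5.6, -1.0, 4.9]
gripper_width: 0.304
grip_force: 50.0
```

Emit:
carry_out --steps "0.0005 0 0 0 0 0 0.1;0.0003 0 0 0 0 0 0.1;0 0 0 0 0 0 0.1;0 0 0 0 0 0 0.1"

```text
time_s: 20.05
ee_pos: [0.609, -0.2111, 0.0346]
orientation: [0.172, 3.136, -0.0]
contact_force: [6.0, -1.8, 3.6]
gripper_width: 0.309
grip_force: 50.0
```

Emit:
carry_out --steps "0.0005 0 0 0 0 0 0.1;0.0003 0 0 0 0 0 0.1;0 0 0 0 0 0 0.1;0 0 0 0 0 0 0.1"

```text
time_s: 20.45
ee_pos: [0.6085, -0.2111, 0.0346]
orientation: [0.172, 3.135, -0.0]
contact_force: [6.4, -3.6, 2.7]
gripper_width: 0.307
grip_force: 50.0
```

Emit:
carry_out --steps "0.0004 0 0 0 0 0 0.1;0.0004 0 0 0 0 0 0.1;0 0 0 0 0 0 0.1;0 0 0 0 0 0 0.1"

```text
time_s: 20.85
ee_pos: [0.608, -0.211, 0.0346]
orientation: [0.172, 3.134, -0.001]
contact_force: [8.6, -2.5, 2.6]
gripper_width: 0.307
grip_force: 50.0
```

Run:
```python
from meas import *
d0=np.array([.5932,-.2094]);y=np.radians(173.05);X=np.array([np.cos(y),np.sin(y)]);Y=np.array([-X[1],X[0]])
o=arm.get_obs();print(o['ee_pos'],o['contact_force'],o['ft_torque'],'tail',(o['ee_pos'][:2]-d0)@X+.1143)
W=cloud('side',cap('side','side6')[1]); D=W[...,:2]-d0; dx=D@X; dy=D@Y; z=W[...,2]
im=cv2.imread('pics/side6.png');cv2.imwrite('pics/crop6.png',cv2.resize(im[130:190,230:310],(800,600),interpolation=cv2.INTER_CUBIC))
```

```text
[ 0.608  -0.211   0.0346] [ 8.6111 -2.5403  2.6057] [-0.3419 -1.4672 -0.0291] tail 0.09943939590537666
```

View pics/crop6.png

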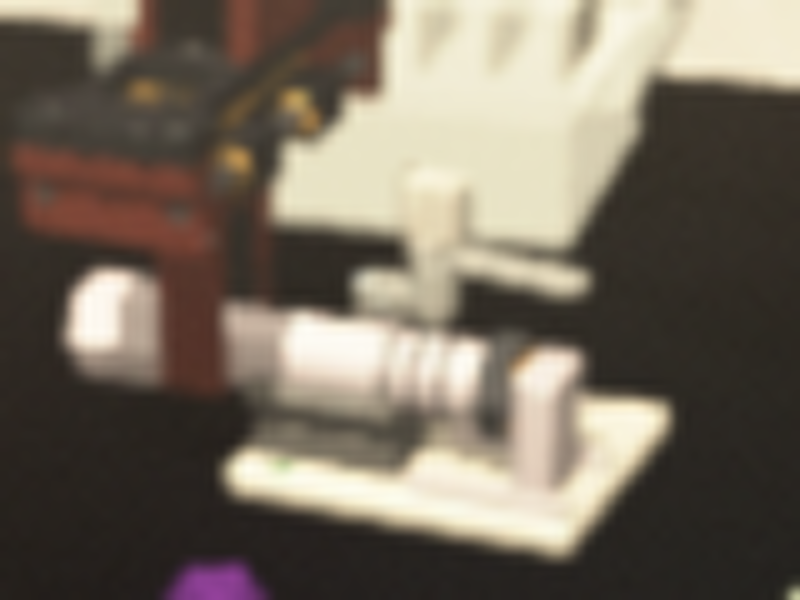

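Emit:
carry_out --steps "0.0004 0 0 0 0 0 0.1;0.0004 0 0 0 0 0 0.1;0 0 0 0 0 0 0.1;0 0 0 0 0 0 0.1"

```text
time_s: 21.3
ee_pos: [0.6075, -0.2109, 0.0347]
orientation: [0.172, 3.134, -0.001]
contact_force: [10.0, -2.6, 2.1]
gripper_width: 0.306
grip_force: 50.0
```

Run:
```python
from meas import *
o=arm.get_obs();print(o['ee_pos'],o['contact_force'],o['ft_torque'])
for i in range(1): d=cap('top','top7')[1]
W=cloud('top',d)
d0=np.array([.5932,-.2094]);y=np.radians(173.05);X=np.array([np.cos(y),np.sin(y)]);Y=np.array([-X[1],X[0]])
D=W[...,:2]-d0; dx=D@X; dy=D@Y; z=W[...,2]
im=np.load('pics/top7.npz')['im']
for r in range(195,217):
    for c in [348,349,350,351]:
        if c==349: print(r,[(int(im[r,k].mean()),round(float(dx[r,k])*1000),round(float(z[r,k])*1000)) for k in (346,348,350,352)])
```

```text
[ 0.6075 -0.2109  0.0347] [ 9.9673 -2.5947  2.0817] [-0.3021 -1.6883 -0.0537]
195 [(234, 131, 435), (234, 131, 433), (234, 81, 64), (213, 79, 57)]
196 [(234, 133, 433), (234, 133, 437), (232, 133, 436), (220, 82, 56)]
197 [(233, 135, 432), (234, 135, 435), (233, 135, 435), (231, 135, 438)]
198 [(232, 138, 436), (234, 137, 436), (232, 137, 436), (230, 137, 438)]
199 [(231, 140, 435), (234, 139, 435), (233, 139, 436), (231, 139, 437)]
200 [(230, 142, 434), (234, 142, 436), (234, 141, 439), (232, 141, 438)]
201 [(228, 144, 434), (234, 144, 434), (233, 143, 436), (232, 143, 437)]
202 [(226, 146, 432), (232, 146, 437), (234, 146, 439), (232, 145, 439)]
203 [(225, 148, 435), (230, 147, 432), (233, 148, 436), (232, 148, 441)]
204 [(225, 150, 433), (228, 150, 435), (232, 150, 439), (232, 149, 438)]
205 [(226, 152, 435), (228, 152, 432), (230, 152, 439), (232, 152, 439)]
206 [(226, 154, 433), (228, 154, 434), (231, 154, 439), (231, 154, 441)]
207 [(223, 157, 437), (229, 156, 434), (231, 156, 441), (231, 156, 441)]
208 [(190, 159, 435), (214, 159, 437), (228, 158, 438), (231, 158, 441)]
209 [(158, 161, 433), (172, 160, 432), (196, 160, 438), (219, 160, 441)]
210 [(222, 163, 436), (223, 163, 440), (167, 162, 439), (164, 162, 440)]
211 [(222, 165, 438), (224, 165, 441), (226, 165, 441), (206, 165, 443)]
212 [(225, 168, 442), (225, 167, 442), (225, 167, 443), (226, 167, 445)]
213 [(224, 170, 443), (226, 170, 444), (225, 169, 443), (224, 169, 444)]
214 [(225, 172, 443), (225, 172, 446), (225, 171, 446), (225, 171, 448)]
215 [(225, 174, 443), (225, 174, 442), (225, 173, 445), (225, 173, 449)]
216 [(225, 176, 446), (225, 176, 446), (225, 176, 450), (225, 175, 447)]
```

The crop shows the torch in the trough with its tail (495,390) up against the stop (550,410). The force is ramping, so I push once more and use image registration to check that the torch itself has stopped moving.

Emit:
carry_out --steps "0.0004 0 0 0 0 0 0.1;0.0004 0 0 0 0 0 0.1;0 0 0 0 0 0 0.1;0 0 0 0 0 0 0.1"

```text
time_s: 21.75
ee_pos: [0.6071, -0.2109, 0.0348]
orientation: [0.172, 3.133, -0.001]
contact_force: [10.6, -2.1, 1.9]
gripper_width: 0.309
grip_force: 50.0
```

Run:
```python
from meas import *
o=arm.get_obs();print(o['ee_pos'],o['contact_force'])
b=cap('side','side8')[0]; a=np.load('pics/side6.npz')['im']
g=lambda i:cv2.cvtColor(i,cv2.COLOR_RGB2GRAY).astype(np.float32)
a,b=g(a),g(b)
def sh(u0,u1,v0,v1):
    w=np.eye(2,3,dtype=np.float32)
    try: cc,w=cv2.findTransformECC(a[v0:v1,u0:u1],b[v0:v1,u0:u1],w,cv2.MOTION_TRANSLATION,(3,200,1e-6),None,3)
    except cv2.error as e: return 'fail'
    return w[:,2],cc
# crop6 scale 10, offset (230,130)
print('barrel/tail',sh(258,281,160,176)); print('head',sh(235,246,155,170)); print('gripper',sh(230,260,132,156)); print('stop',sh(281,290,164,180)); print('plate corner',sh(252,300,172,188))
```

```text
[ 0.6071 -0.2109  0.0348] [10.6006 -2.071   1.8726]
barrel/tail (array([0.131 , 0.0068], dtype=float32), 0.9973589891579866)
head (array([ 0.0857, -0.0087], dtype=float32), 0.9988229950576101)
gripper (array([0.1302, 0.1438], dtype=float32), 0.9805688654188693)
stop (array([0.0005, 0.03  ], dtype=float32), 0.9997339359992823)
plate corner (array([ 0.0203, -0.0109], dtype=float32), 0.9999216611071368)
```

Emit:
carry_out --steps "0.0005 0 0 0 0 0 0.1;0.0005 0 0 0 0 0 0.1;0.0005 0 0 0 0 0 0.1;0 0 0 0 0 0 0.1;0 0 0 0 0 0 0.1"

```text
time_s: 22.3
ee_pos: [0.6068, -0.2107, 0.0352]
orientation: [0.171, 3.13, -0.001]
contact_force: [15.0, -2.7, 0.3]
gripper_width: 0.308
grip_force: 50.0
```

Run:
```python
from meas import *
o=arm.get_obs();print(o['ee_pos'],o['contact_force'])
c=cap('side','side9')[0]
g=lambda i:cv2.cvtColor(i,cv2.COLOR_RGB2GRAY).astype(np.float32)
c=g(c)
for t in ['side6','side8']:
    a=g(np.load(f'pics/{t}.npz')['im'])
    def sh(u0,u1,v0,v1):
        w=np.eye(2,3,dtype=np.float32)
        cc,w=cv2.findTransformECC(a[v0:v1,u0:u1],c[v0:v1,u0:u1],w,cv2.MOTION_TRANSLATION,(3,200,1e-6),None,3)
        return w[:,2]
    print(t,'rings',sh(266,280,160,172),'tail',sh(274,281,160,176),'head',sh(235,246,155,170),'gripper',sh(230,252,136,156),'finger',sh(244,254,154,170))
```

```text
[ 0.6068 -0.2107  0.0352] [14.9761 -2.7148  0.3223]
side6 rings [ 0.3569 -0.0411] tail [ 0.3931 -0.1208] head [ 0.1581 -0.2364] gripper [ 0.213  -0.0801] finger [ 0.3999 -0.0815]
side8 rings [ 0.1736 -0.0766] tail [ 0.3873 -0.1553] head [ 0.0862 -0.2116] gripper [ 0.006  -0.0726] finger [ 0.2257 -0.2044]
```

Commanded 1.5 mm, the tool moved only 0.3 mm and the force stepped from 10.8 to 15 N. That is the rigid stop, so the contact is home. I ease off the push and release.

Emit:
carry_out --steps "-0.0005 0 0 0 0 0 0.1;-0.0005 0 0 0 0 0 0.1;-0.0005 0 0 0 0 0 0.1;-0.0004 0 0 0 0 0 0.1;0 0 0 0 0 0 0.1;0 0 0 0 0 0 0.1" --force 30

```text
time_s: 22.95
ee_pos: [0.6071, -0.2109, 0.0347]
orientation: [0.172, 3.134, -0.001]
contact_force: [10.1, -2.9, 2.0]
gripper_width: 0.31
grip_force: 30.0
```

Emit:
carry_out --steps "-0.0005 0 0 0 0 0 0.1;-0.0005 0 0 0 0 0 0.1;0 0 0 0 0 0 0.1;0 0 0 0 0 0 0.1" --force 10

```text
time_s: 23.35
ee_pos: [0.607, -0.211, 0.0344]
orientation: [0.172, 3.136, -0.001]
contact_force: [6.2, -2.1, 4.4]
gripper_width: 0.319
grip_force: 10.0
```

Emit:
carry_out --steps "0 0 0 0 0 0 0.5;0 0 0 0 0 0 0.6;0 0 0 0 0 0 0.8;0 0 0 0 0 0 0.8;0 0 0 0 0 0 0.8;0 0 0 0 0 0 0.8"

```text
time_s: 23.95
ee_pos: [0.6066, -0.2108, 0.0343]
orientation: [-0.172, -3.136, -0.0]
contact_force: [-0.6, 0.4, 0.3]
gripper_width: 0.788
grip_force: 0.0
```

Emit:
carry_out --steps "0 0 -0.03 0 0 0 0.9;0 0 -0.04 0 0 0 0.9;0 0 -0.04 0 0 0 0.9;0 0 -0.04 0 0 0 0.9;0.0321 -0.0222 0 0 0 0.083 0.9;0.03 -0.025 0 0 0 0.083 0.9;0 0 0 0 0 0 0.9;0 0 0 0 0 0 0.9" --force 35

```text
time_s: 24.75
ee_pos: [0.5379, -0.2485, 0.1848]
orientation: [0.433, 3.111, 0.0]
contact_force: [0.4, -0.1, 0.7]
gripper_width: 0.896
grip_force: 0.0
```

Run:
```python
from meas import *
o=arm.get_obs(); p=o['ee_pos']; Rm=R.from_rotvec(o['orientation']).as_matrix(); print(p,'yaw',np.degrees(np.arctan2(Rm[1,0],Rm[0,0])))
print(Rm.T@(np.array([.5378,-.248,.0797])-p))
a=cap('side','side10')[0]; b=cap('top','top10')[0]
A=cv2.resize(a[140:190,232:298][:,:,::-1],(396*2,600),interpolation=cv2.INTER_CUBIC)
cv2.imwrite('pics/crop10.png',A)
W=cloud('side',np.load('pics/side10.npz')['d'])
d0=np.array([.5932,-.2094]);y=np.radians(173.05);X=np.array([np.cos(y),np.sin(y)]);Y=np.array([-X[1],X[0]])
D=W[...,:2]-d0; dx=D@X; dy=D@Y; z=W[...,2]
m=(z>.03)&(z<.07)&(abs(dy)<.03)&(dx<.13)&(dx>-.1)
for x0 in np.arange(-.08,.13,.015):
    q=m&(dx>=x0)&(dx<x0+.015)
    if q.sum()>2: print(round(x0,3),q.sum(),'ztop',np.percentile(z[q],97),'ymin',dy[q].min(),'ymid top',dy[q&(z>np.percentile(z[q],80))].mean())
```

```text
[ 0.5379 -0.2485  0.1848] yaw 164.16861349573364
[0.0003 0.0004 0.1051]
-0.065 35 ztop 0.06354056443039592 ymin -0.020053927860717646 ymid top -0.0014236827813368072
-0.05 42 ztop 0.0641462956689558 ymin -0.02230483084433892 ymid top -0.0024706413350017364
-0.035 40 ztop 0.06341803711266883 ymin -0.020185526802412167 ymid top -0.001205016118986283
-0.02 29 ztop 0.06161526898532878 ymin -0.01584494669165016 ymid top -0.004549161343496464
-0.005 31 ztop 0.06230361408223174 ymin -0.019857807266236285 ymid top -0.00254339576181341
0.01 41 ztop 0.06165610604168938 ymin -0.026554606087197653 ymid top -0.00465248415480983
0.025 41 ztop 0.060990237567386724 ymin -0.026250618212878288 ymid top -0.003371072024339443
0.04 41 ztop 0.06031611549139419 ymin -0.024118353515742756 ymid top -0.0016891787535572196
0.055 40 ztop 0.060642645983793424 ymin -0.02541062045681219 ymid top -0.0029924377163787195
0.07 35 ztop 0.060298889681969836 ymin -0.0156909214156439 ymid top -0.0012504581354746895
0.085 46 ztop 0.06350241110711549 ymin -0.02036520102103433 ymid top 0.0001471651184158734
0.1 43 ztop 0.06013548609062286 ymin -0.018867404896631794 ymid top -0.0036001988730980173
0.115 37 ztop 0.057933971467222616 ymin -0.01883796190614092 ymid top -0.0034246743337643113
```

View pics/crop10.png

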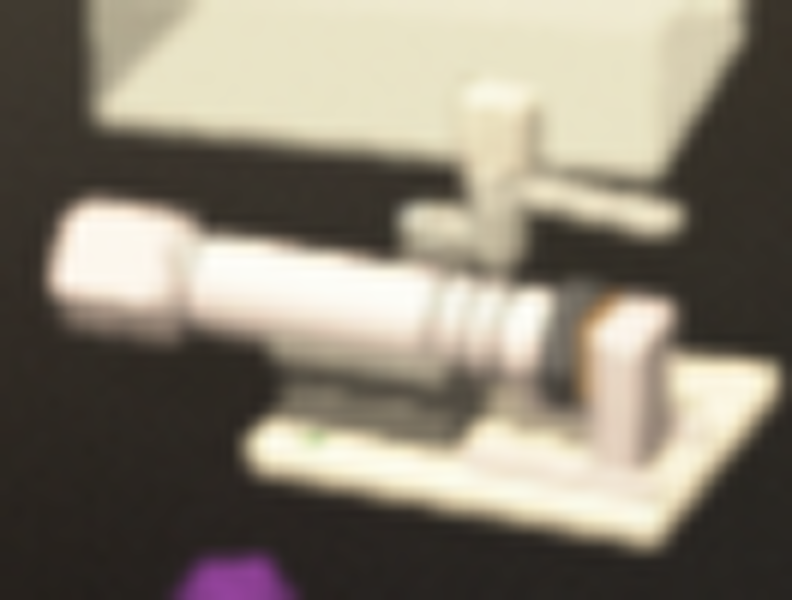

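The crop shows the tail (575,345) bearing on the brass strip (600,340), hard against the stop (630,370), with no gap. The torch lies level. Now for the knob.

Run:
```python
from meas import *
g=lambda t:cv2.cvtColor(np.load(f'pics/{t}.npz')['im'],cv2.COLOR_RGB2GRAY).astype(np.float32)
c=g('side10')
for t in ['side6','side8','side9']:
    a=g(t)
    def sh(u0,u1,v0,v1):
        w=np.eye(2,3,dtype=np.float32)
        cc,w=cv2.findTransformECC(a[v0:v1,u0:u1],c[v0:v1,u0:u1],w,cv2.MOTION_TRANSLATION,(3,200,1e-6),None,3)
        return w[:,2]
    print(t,'rings',sh(266,280,160,172),'tail',sh(274,281,160,176),'head',sh(235,246,155,170))
```

```text
side6 rings [-0.275   0.1476] tail [-0.1471  0.0931] head [ 0.0312 -0.2409]
side8 rings [-0.3645  0.1159] tail [-0.2474  0.058 ] head [-0.0442 -0.249 ]
side9 rings [-0.7319  0.1848] tail [-0.7415  0.1195] head [-0.1718  0.0099]
```

Emit:
carry_out --steps "0.0003 0.0004 0.04 0 0 0 0.9;0 0 0.04 0 0 0 0.9;0 0 0.0246 0 0 0 0.9;0 0 0 0 0 0 0.5;0 0 0 0 0 0 0.3;0 0 0 0 0 0 0.2;0 0 0 0 0 0 0.2;0 0 0 0 0 0 0.2" --force 35

```text
time_s: 25.65
ee_pos: [0.5388, -0.2481, 0.0816]
orientation: [0.431, 3.109, -0.001]
contact_force: [-0.4, 0.7, -0.3]
gripper_width: 0.484
grip_force: 0.0
```

Emit:
carry_out --steps "0 0 0 0 0 0 0;0 0 0 0 0 0 0;0 0 0 0 0 0 0;0 0 0 0 0 0 0;0 0 0 0 0 0 0;0 0 0 0 0 0 0;0 0 0 0 0 0 0"

```text
time_s: 26.35
ee_pos: [0.5378, -0.248, 0.0799]
orientation: [-0.432, -3.111, 0.001]
contact_force: [-2.0, -2.2, 0.1]
gripper_width: 0.134
grip_force: 35.0
```

Run:
```python
from meas import *
for t in ['side','side2','side10']:
    im=np.load(f'pics/{t}.npz')['im'].astype(int)
    s=(im[...,0]-im[...,2])  # orange-ness
    sub=s[160:176,272:292]; base=np.median(sub)
    w=np.clip(sub-45,0,None); v,u=np.mgrid[160:176,272:292]
    print(t,'centroid',(w*u).sum()/w.sum(),(w*v).sum()/w.sum(),w.sum())
    print(sub[4:12])
```

```text
side centroid 279.5596330275229 168.38532110091742 763
[[ 28  30  30  28  18  14  12  17  40  51  32  22  27  27  24  20  13  13
   12  12]
 [ 31  30  30  28  23  16  16  43  80  81  43  35  34  36  41  37  21  12
   11  12]
 [ 31  27  28  26  23  18  30  76 102  75  44  28  19  20  26  38  24  13
   11  12]
 [ 30  24  27  26  20  27  57  87  89  51  25  18  18  22  37  33  20  13
   11  11]
 [ 27  23  25  24  20  36  67  89  80  50  24  19  18  32  36  28  22  19
   17  14]
 [ 24  19  22  23  26  47  63  89  80  53  35  28  28  39  32  36  42  45
   42  34]
 [ 22  18  21  28  43  45  53  88  75  50  38  35  37  37  32  40  44  37
   40  44]
 [ 21  23  30  43  41  32  50  90  75  50  40  37  40  36  31  40  40  27
   26  27]]
side2 centroid 279.5609436435125 168.38401048492793 763
[[ 28  30  30  27  20  13  12  18  39  50  31  21  27  26  24  20  13  12
   12  11]
 [ 31  30  28  28  22  15  17  43  80  81  44  35  34  36  40  37  20  12
   12  12]
 [ 30  27  27  27  23  18  31  75 101  75  45  27  19  20  27  39  24  12
   11  11]
 [ 30  24  27  25  22  26  56  87  91  51  25  18  18
[... 234 characters left out ...]
9  75  50  38  35  37  36  31  40  44  37
   39  43]
 [ 21  23  29  43  42  32  51  88  75  50  39  37  40  36  32  40  41  28
   26  27]]
side10 centroid 280.8880597014925 168.09328358208955 268
[[23 27 29 28 28 30 20 16 17 21 42 47 29 27 22 19 12 11 10 11]
 [12 18 22 11 11 26 21 17 23 51 74 55 36 36 40 37 21 12 12 10]
 [14 21 12  7 11 23 19 19 46 76 62 30 19 20 27 38 24 12 10 10]
 [27 30 15 10 16 22 17 25 62 63 26 18 18 21 37 33 19 11 10 11]
 [37 37 22 20 31 22 17 26 61 56 24 20 18 31 36 28 20 13 12 11]
 [37 37 35 33 37 20 16 26 58 57 36 28 28 38 33 34 37 34 32 28]
 [31 31 39 38 33 17 15 26 58 58 38 34 37 36 32 40 47 44 44 46]
 [23 27 32 33 25 14 13 24 58 58 41 36 40 37 32 41 41 29 27 27]]
```

The brass edge has moved about 1.5 px (≈5 mm) against the stop compared with the first picture, so the contact is home. Now I lift the bar and turn it back.

Emit:
carry_out --steps "0 0 -0.002 0 0 0 0;0 0 -0.002 0 0 0 0;0 0 -0.002 0 0 0 0;0 0 -0.001 0 0 0 0;0 0 0 0 0 0 0;0 0 0 0 0 0 0"

```text
time_s: 26.95
ee_pos: [0.5377, -0.248, 0.0862]
orientation: [-0.432, -3.111, 0.0]
contact_force: [1.6, -5.4, -7.9]
gripper_width: 0.13
grip_force: 35.0
```

Emit:
carry_out --steps "0 0 0 0 0 0.08 0;0 0 0 0 0 0.12 0;0 0 0 0 0 0.12 0;0 0 0 0 0 0.12 0;0 0 0 0 0 0.12 0;0 0 0 0 0 0.12 0;0 0 0 0 0 0.08 0;0 0 0 0 0 0 0"

```text
time_s: 27.75
ee_pos: [0.5378, -0.2479, 0.0863]
orientation: [-1.559, -2.727, 0.001]
contact_force: [1.3, -5.9, -7.8]
gripper_width: 0.135
grip_force: 35.0
```

Emit:
carry_out --steps "0 0 0 0 0 0.12 0;0 0 0 0 0 0.12 0;0 0 0 0 0 0.12 0;0 0 0 0 0 0.12 0;0 0 0 0 0 0.1 0;0 0 0 0 0 0.07 0;0 0 0 0 0 0 0;0 0 0 0 0 0 0"

```text
time_s: 28.55
ee_pos: [0.5379, -0.248, 0.0863]
orientation: [-2.346, -2.09, 0.001]
contact_force: [1.2, -4.8, -8.1]
gripper_width: 0.137
grip_force: 35.0
```

Emit:
carry_out --steps "0 0 0.002 0 0 0 0;0 0 0.002 0 0 0 0;0 0 0.002 0 0 0 0;0 0 0.002 0 0 0 0;0 0 0.001 0 0 0 0;0 0 0 0 0 0 0"

```text
time_s: 29.15
ee_pos: [0.5379, -0.248, 0.0774]
orientation: [2.346, 2.09, -0.001]
contact_force: [2.0, -5.1, -7.0]
gripper_width: 0.132
grip_force: 35.0
```

Run:
```python
from meas import *
o=arm.get_obs();print(o['ee_pos'],o['contact_force'],o['ft_torque'])
```

```text
[ 0.5379 -0.248   0.0774] [ 1.9841 -5.0824 -6.9653] [-0.9691 -0.3422 -0.0426]
```

Emit:
carry_out --steps "0 0 0.0015 0 0 0 0;0 0 0.0015 0 0 0 0;0 0 0.0015 0 0 0 0;0 0 0.001 0 0 0 0;0 0 0 0 0 0 0;0 0 0 0 0 0 0"

```text
time_s: 29.75
ee_pos: [0.5379, -0.248, 0.0722]
orientation: [2.346, 2.09, -0.001]
contact_force: [0.2, -4.9, -7.3]
gripper_width: 0.132
grip_force: 35.0
```

Emit:
carry_out --steps "0 0 0.0007 0 0 0 0;0 0 0 0 0 0 0;0 0 0 0 0 0 0"

```text
time_s: 30.05
ee_pos: [0.5379, -0.2479, 0.0715]
orientation: [2.346, 2.09, -0.001]
contact_force: [0.4, -5.6, -6.2]
gripper_width: 0.136
grip_force: 35.0
```

Emit:
carry_out --steps "0 0 0.0006 0 0 0 0;0 0 0 0 0 0 0;0 0 0 0 0 0 0"

```text
time_s: 30.35
ee_pos: [0.5379, -0.2479, 0.071]
orientation: [2.345, 2.09, -0.001]
contact_force: [0.4, -4.9, -6.3]
gripper_width: 0.135
grip_force: 35.0
```

Emit:
carry_out --steps "0 0 0.0005 0 0 0 0;0 0 0 0 0 0 0;0 0 0 0 0 0 0"

```text
time_s: 30.65
ee_pos: [0.5379, -0.248, 0.0709]
orientation: [2.345, 2.09, -0.001]
contact_force: [-0.8, -4.3, -4.7]
gripper_width: 0.132
grip_force: 35.0
```

The bar bears on the barrel now and the load is going. Keep easing down.

Emit:
carry_out --steps "0 0 0.0004 0 0 0 0;0 0 0 0 0 0 0;0 0 0 0 0 0 0"

```text
time_s: 30.95
ee_pos: [0.5379, -0.248, 0.0708]
orientation: [2.345, 2.09, -0.0]
contact_force: [-1.2, -5.6, -2.7]
gripper_width: 0.132
grip_force: 35.0
```

Emit:
carry_out --steps "0 0 0.0004 0 0 0 0;0 0 0 0 0 0 0;0 0 0 0 0 0 0"

```text
time_s: 31.25
ee_pos: [0.538, -0.248, 0.0708]
orientation: [2.345, 2.089, -0.0]
contact_force: [-1.6, -4.2, -0.7]
gripper_width: 0.136
grip_force: 35.0
```

Emit:
carry_out --steps "0 0 0 0 0 0 0.4;0 0 0 0 0 0 0.4;0 0 0 0 0 0 0.5;0 0 0 0 0 0 0.5;0 0 -0.02 0 0 0 0.5;0 0 -0.04 0 0 0 0.5;0 0 -0.04 0 0 0 0.5;0 0 -0.04 0 0 0 0.5"

```text
time_s: 32.05
ee_pos: [0.5378, -0.2473, 0.2112]
orientation: [-2.345, -2.09, -0.0]
contact_force: [1.0, -0.4, -0.7]
gripper_width: 0.5
grip_force: 0.0
```

Emit:
carry_out --steps "-0.04 0 0 0 0 0 0.5;-0.045 0 0 0 0 0 0.5;-0.045 0 0 0 0 0 0.5;-0.045 0 0 0 0 0 0.5;0 0 0 0 0 0 0.5;0 0 0 0 0 0 0.5"

```text
time_s: 32.65
ee_pos: [0.5176, -0.4221, 0.2089]
orientation: [-2.346, -2.087, -0.001]
contact_force: [0.6, -0.1, -0.4]
gripper_width: 0.499
grip_force: 0.0
```

Run:
```python
from meas import *
o=arm.get_obs();print(o['time_s'],o['ee_pos'],o['contact_force'])
a=cap('side','side11')[0]; b,d=cap('top','top11')
A=cv2.resize(a[135:190,228:301],(400,300),interpolation=cv2.INTER_CUBIC);B=cv2.resize(b[150:225,315:415],(400,300),interpolation=cv2.INTER_CUBIC)
C=cv2.resize(b[80:305,90:390],(400,300));E=cv2.resize(a[130:370,50:370],(400,300))
cv2.imwrite('pics/crop11.png',np.vstack([np.hstack([A,B]),np.hstack([C,E])])[:,:,::-1])
d0=np.array([.5932,-.2094]);y=np.radians(173.05);X=np.array([np.cos(y),np.sin(y)]);Y=np.array([-X[1],X[0]])
W=cloud('top',d); D=W[...,:2]-d0; dx=D@X; dy=D@Y; z=W[...,2]
k=(z>.086)&(z<.105)&(abs(dx-.05)<.03)&(abs(dy-.045)<.03);print('knob',k.sum(),dx[k].mean(),dy[k].mean(),z[k].mean())
im=a.astype(int); print((im[...,0]-im[...,2])[164:172,277:286])
print((np.load('pics/side10.npz')['im'].astype(int)[...,0]-np.load('pics/side10.npz')['im'].astype(int)[...,2])[164:172,277:286])
t0=cloud('top',np.load('pics/top.npz')['d']);
```

```text
32.65 [ 0.5176 -0.4221  0.2089] [ 0.5681 -0.1246 -0.4407]
knob 31 0.04971560853206515 0.0441314658194595 0.0920930956793538
[[30 22 18 16 19 32 34 27 26]
 [25 22 17 23 50 69 50 35 36]
 [22 18 19 45 76 62 29 19 20]
 [22 16 21 59 63 26 18 18 22]
 [23 17 25 58 55 24 19 18 32]
 [22 17 26 58 57 35 28 28 38]
 [18 15 25 58 58 39 34 37 37]
 [15 13 24 58 58 41 37 39 36]]
[[30 20 16 17 21 42 47 29 27]
 [26 21 17 23 51 74 55 36 36]
 [23 19 19 46 76 62 30 19 20]
 [22 17 25 62 63 26 18 18 21]
 [22 17 26 61 56 24 20 18 31]
 [20 16 26 58 57 36 28 28 38]
 [17 15 26 58 58 38 34 37 36]
 [14 13 24 58 58 41 36 40 37]]
```

View pics/crop11.png

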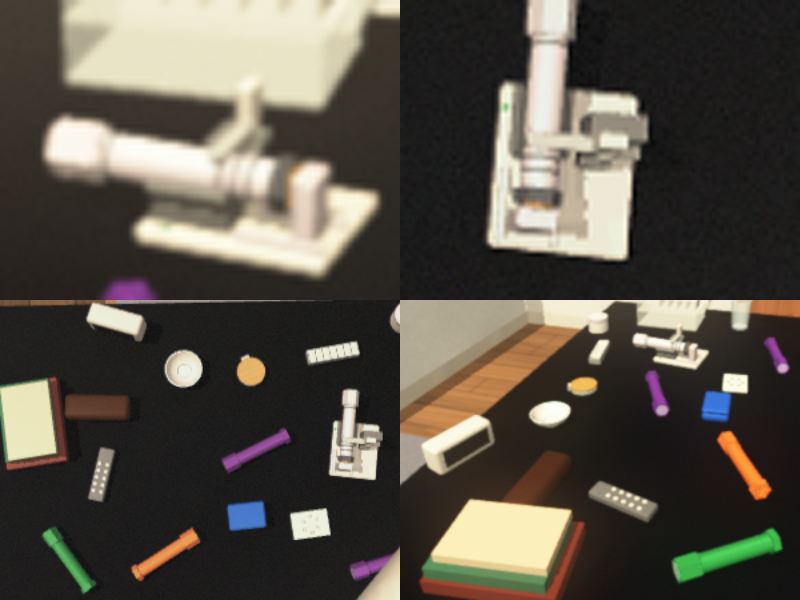

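The final picture shows the bar across the barrel at (230,140), the knob 7 mm up, the tail pressed on the contact at (300,185), and the bystanders unmoved. I hand the job in.

```bash
python3 -c "
from bench import arm
print(arm.finish_job())"
```

```text
the job is handed in; nothing more can be done
None
```

The job is handed in at about 33 s: the torch is clamped in the dock with its tail pressing the contact home (push peaked near 15 N), the bar was let down by hand, and in the last pictures nothing else had visibly moved; the judge's result was not shown.

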